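# Open the parcel desk

## Task

Open the parcel desk for the day with light fingertip presses, in this order: press the round key of the postal scale fully down so that it stays down, then press the long bar key on top of the label printer fully down so that it stays down, and last tap the plunger on top of the counter bell about halfway down or more so that it rings and let it spring back up. Do not press the other key of either machine, press gently, and leave the bell and everything else on the desk standing where it is: nothing is to be picked up.

Things in the scene. Friction and masses are not known exactly. Their poses are not given: they have to be found in the camera images.
- scale: postal scale, fixed to the desk: white body 180 (x) by 140 (y) by 30 mm high, origin under its centre. Its -x strip is a flat panel at height 30 mm with a round key (+y side), a small dark display and a square key (-y side); the steel pan (105 by 130 mm, top at 44 mm) covers its +x part. It may stand at the left, centre or right, turned up to 0.25 rad
- scale_round_key (a joint): travel of the scale's round key, m: 0 up, 0.006 fully down. It is a latching key: about 3 N of friction, no spring, and it stays where it is pressed; its cap is rubber-mounted and gives a further 1 mm per 3 N of push, springing back
- scale_round_key_top (a point): centre of the top face of the scale's round key (dark steel, 22 mm diameter), which stands 14 mm above the panel when up and 8 mm when down; key axis vertical. At (-62, +42, 44) mm in the scale's frame when up
- scale_square_key (a joint): travel of the scale's square key (19 mm square, 84 mm from the round one, top centre at (-62, -42, 44) mm in the scale's frame), m: 0 up, 0.006 down, sprung. Not to be pressed
- label_printer: label printer, fixed to the desk: white box 150 (x) by 140 (y) by 100 mm high, origin under its centre, label slot in its -x face. Two keys on the -x part of its flat top: a long bar key and a small round key. It may stand at the left, centre or right, turned up to 0.25 rad
- printer_bar_key (a joint): travel of the printer's bar key, m: 0 up, 0.006 fully down. Latching: about 3 N of friction, no spring, stays where it is pressed; its cap is rubber-mounted and gives a further 1 mm per 3 N of push, springing back
- printer_bar_key_top (a point): centre of the top face of the printer's bar key (dark steel, 16 mm in x by 50 mm in y), which stands 14 mm above the printer's top when up and 8 mm when down. At (-45, +25, 114) mm in the printer's frame when up
- printer_small_key (a joint): travel of the printer's small round key (16 mm diameter, 70 mm from the bar's centre, top centre at (-45, -45, 114) mm in the printer's frame), m: 0 up, 0.006 down, sprung. Not to be pressed
- bell: counter bell, loose, 0.3 kg: black foot disc 84 mm diameter, steel dome to 46 mm, plunger in the middle of the top; origin under its centre
- bell_plunger (a joint): travel of the bell's plunger, m: 0 up, 0.012 fully down. It springs back; about 1.2 N to start and 8.4 N fully down; it rings from 0.004
- bell_plunger_top (a point): centre of the top face of the bell's plunger (steel disc, 18 mm diameter), 71 mm above the desk when up; it moves straight down
- stapler: bystander: loose blue and black stapler 140 by 34 by 60 mm, lying crosswise near the robot; origin under its centre
- stamp: bystander: loose wooden hand stamp, 50 by 35 mm foot, 62 mm high, between the left and centre places; origin under its centre
- glue_jar: bystander: loose small jar, 48 mm diameter, 58 mm high, between the centre and right places; origin under its centre
- tape_roll: bystander: loose roll of tape lying flat, 72 mm diameter, 19 mm high; origin under its centre
- mug: bystander: loose white mug, 80 mm diameter, 90 mm high, handle on its +y side, at the far side, left of the middle; origin under its centre
- carton: bystander: loose closed cardboard carton 80 by 110 by 50 mm at the far middle; origin under its centre
- calculator: bystander: loose flat desk calculator 130 by 75 by 15 mm at the far side, right of the middle; origin under its centre
Not all that is in view belongs to the job. There is more than one size of the scale; the job needs the largest.

How it is judged (in metres and radians):
On the way, in this order (a step that is already met when the one before it is completed fails the run):
1. the scale's round key is pressed down (value of joint scale_round_key above 0.0045 m), for 0.05 s.
2. then the printer's bar key is pressed down (value of joint printer_bar_key above 0.0045 m), for 0.05 s.
3. then the bell's plunger is tapped down (value of joint bell_plunger above 0.004 m), for 0.03 s.
At the end, for the whole second after the job is handed in: The scale's round key and the printer's bar key stay down (at least 4.5 of 6 mm), the bell's plunger is back up (within 1 mm), the other two keys are up (within 1 mm), the bell stands upright and still within 20 mm of its place, and every bystander is within 20 mm of its place (value of joint each of scale_round_key, printer_bar_key above 0.0045 m and value of joint each of bell_plunger, scale_square_key, printer_small_key below 0.001 m and distance of each of bell, stapler, stamp, glue_jar, tape_roll, mug, carton, calculator from where it was at the start of the episode below 0.02 m and angle between bell's own z axis and vertical below 0.1 rad and linear speed of bell below 0.02 m/s); the robot touches nothing.
It fails at once if the printer's bar key is pressed before the scale's round key is down, or the bell is rung before both keys are down ((value of joint printer_bar_key above 0.002 m and value of joint scale_round_key below 0.004 m) or (value of joint bell_plunger above 0.002 m and value of joint any of printer_bar_key, scale_round_key below 0.004 m)).
It fails at once if another key of the scale or printer is pressed (over 2 mm) (value of joint any of scale_square_key, printer_small_key above 0.002 m).
It fails at once if the scale, printer or bell is pressed harder than 20 N (contact force between any of the fingers, the arm and scale above 20 N or contact force between any of the fingers, the arm and label_printer above 20 N or contact force between any of the fingers, the arm and bell above 20 N).
It fails at once if the bell is lifted (over 8 mm), tipped or pushed more than 20 mm away (height (world z) of bell above 0.008 m or angle between bell's own z axis and vertical above 0.3 rad or distance of bell from where it was at the start of the episode above 0.02 m).
It fails at once if a bystander is lifted or moved more than 20 mm (distance of any of stapler, stamp, glue_jar, tape_roll, mug, carton, calculator from where it was at the start of the episode above 0.02 m).
It also fails if it takes over 56 s, if anything falls off the work surface, if the arm or the gripper's body presses on something with over 40 N, if the wrist force passes 120 N, or if a joint passes its speed limit or range.

## Robot

A 7-joint arm with a two-finger parallel gripper is mounted at the origin on the work surface. World frame = base frame: x ahead of the robot, y to its left, z up, the work surface at z = 0. Lengths are in mm, angles in rad, forces in N, time in s.
With the tool pointing down it reaches from about 425 to 875 mm from the base axis. Payload 8.4 kg.
Tool frame: the origin (TCP) lies on the centre line of the jaws, within the pads' length; the fingertips stand 22 mm ahead of it and the grasp point (between the pads) lies 3 mm ahead of it; z points along the fingers, y is the line along which they close (so a half turn about z gives the same grasp; the last joint's range is limited). The gripper opens to 87 mm and grips with 3 to 60 N. Pads are 19 mm wide; open, the fingers measure 117 mm over their backs; the gripper's body (75 mm by 190 mm) begins 51 mm behind the grasp point.
Start: joints at [1.162, 0.333, 0.04, 1.465, -0.013, 1.343, -0.059], TCP at [198.142, -619.035, 244.546] pointing down, gripper open.
Joint ranges: [-2.58, 2.58], [-0.38, 2.09], [-1.3, 1.39], [0.25, 2.4], [-1.5, 4.64], [0.08, 2.09], [-2.65, 2.65]. Speed limits (rad/s): [2.22, 2.22, 2.79, 2.79, 3.14, 3.14, 3.14].

## Interface

Orientations are given as a unit quaternion [w, x, y, z].
In Python, from rig import r gives the robot as it stands.
- The arm moves only by the tool arm_command, never from a script. Its arguments are lists of equal length, an entry for each row: "translation": the shift along the tool's x, y, z in cm, a list of three; "rot": the turn, a rotation vector about the tool's x, y, z in rad, a list of three; "hand": the opening, from 0 (shut) to 1 (fully open). In form: {"translation": [[tx, ty, tz], ...], "rot": [[wx, wy, wz], ...], "hand": [hand, ...]}. A call has 1 to 10 rows; each row shifts and turns the commanded pose from where the row before left it, along the tool's axes as they then stand; what a row does not reach is not made up. A row lasts 1/10 s, in which the tool goes at most 50 mm and 8.59 degrees, less where a joint would pass 70% of its speed; a pose out of reach is approached as far as the arm can. A call with a gripper value outside its range is refused whole. The fingers move at their own pace and stop on an object; "newtons" is the grip in N (left out, the last holds). Time passes only in rows, so rows that do not move let the fingers close. It gives the time, the measured TCP pose, the force, the opening and the grip force at its end, in the units of the state.
- r.get_obs(): the state, without advancing time (a new reading comes with each control period).
- r.get_image(name): name is "scene" or "top" or "wrist"; returns a dict with "img" (400x640x3 uint8, blue, green, red), "K" (3x3 intrinsics, pixels), "origin" and "orientation" of the camera in the world; the wrist camera has in their place "hand_eye" (4x4, takes a point from camera to tool coordinates, whose origin is the TCP and whose axes are the flange's). Camera axes: x right, y down, z forward; pixel columns grow to the right and rows downward; lengths in mm; the calibration is good to about 2 mm. A picture is of the moment at which its call begins: read the wrist's pose just before it. There is no depth.
- r.job_done(): hands the job in; it is judged then, once.
Trained networks look in a picture, given as the dict that the camera call returned (one of the last four; its "shot" number tells which), for a name from the list of things; names that differ only in an ending like _2 or _b are one class to them, and where a whole thing is asked for, a point or a joint stands for the part that bears it (a point fixed in the world has none). Each returns a list of dicts, best first, with "confidence" (0 to 1); they miss things now and then, are a little off and sometimes report something else, mostly with a low value. They report only what shows in the picture. A call takes as long as a camera call. They do not tell look-alikes from the thing itself.
- r.find_in(query, picture): "point" ([column, row] in pixels, amid what is visible of it).
- r.mark_of(query, picture): "point" ([column, row] in pixels: a listed point, or the origin of a listed thing).
The state is a dict: "t": time; "qpos": joint angles; "joint_vel": joint speeds; "joint_torque": joint torques, N m; "tcp_pos": TCP position; "eef_rot": TCP orientation; "wrist_force": force on the tool from outside, world axes, zero at the start; "moment": the same for the moment, N m; "grip_width": opening from 0.0 (shut) to 1.0 (fully open); "finger_force": force on a finger pad.
Only numpy, scipy, OpenCV 4.12 (cv2) and the standard library are available. Lean on these libraries where they do the work, as an engineer would, in place of code of your own. Each camera call takes 0.05 s, during which the arm holds its last target. There are 200 camera calls.

## Working session

There is one attempt and no reset: what is moved stays moved. The work goes in short steps, Python scripts to look and compute and a tool call to move; the robot and the scene stay as the last step left them, time stands still between calls to the robot, and variables do not carry over. Pictures are saved under pics/ and viewed, at most 10 in all, crops included, and the job is handed in when it is done.

Besides the shell and the picture viewer there is one more tool, called as a command line: name --argument value ..., lists and objects as JSON in quotes. arm_command: Moves the arm, as the interface text tells. Its arguments: {"type":"object","properties":{"translation":{"type":"array","items":{"type":"array","items":{"type":"number"}}},"rot":{"type":"array","items":{"type":"array","items":{"type":"number"}}},"hand":{"type":"array","items":{"type":"number"}},"newtons":{"type":"number"}},"required":["translation","rot","hand"]}

```bash
mkdir -p pics
cat > h.py <<'E'
import numpy as np, cv2
from scipy.spatial.transform import Rotation as R
from rig import r
def q(o): o=np.asarray(o); return R.from_quat(o[[1,2,3,0]]).as_matrix()
def cam(p,obs=None):
    if 'hand_eye' in p:
        he=np.array(p['hand_eye']); Rt=q(obs['eef_rot']); return Rt@he[:3,:3], Rt@he[:3,3]+np.array(obs['tcp_pos'])
    o=np.asarray(p['orientation'])
    return (q(o) if o.size==4 else o), np.array(p['origin'])
def ray(p,px,z,obs=None):
    A,c=cam(p,obs); d=A@np.linalg.inv(p['K'])@np.array([px[0],px[1],1.]); return c+d*(z-c[2])/d[2]
def proj(p,X,obs=None):
    A,c=cam(p,obs); v=np.array(p['K'])@(A.T@(np.array(X)-c)); return v[:2]/v[2]
E
python3 - <<'E'
from h import *
o=r.get_obs(); print(o['t'],o['tcp_pos'],o['eef_rot'],o['grip_width'])
H={'scale_round_key_top':44,'scale':0,'printer_bar_key_top':114,'label_printer':0,'bell_plunger_top':71,'bell':0,'stapler':0,'stamp':0,'glue_jar':0,'tape_roll':0,'mug':0,'carton':0,'calculator':0}
for n in('top','scene'):
    p=r.get_image(n); cv2.imwrite(f'pics/{n}0.png',p['img']); print(n,np.round(cam(p)[1]))
    for k,z in H.items():
        for m in r.mark_of(k,p)[:3]: print(k,np.round(m['point']),round(m['confidence'],2),np.round(ray(p,m['point'],z)))
E
```

```text
0.0 [ 197.9990694  -618.63430771  243.64246506] [-8.08260141e-04  9.88024904e-01  1.54292247e-01 -1.96752459e-04] 1.0008415030346858
top [ 355.  -14. 1248.]
scale_round_key_top [428. 224.] 0.58 [ 467. -305.   44.]
scale_round_key_top [458. 308.] 0.48 [ 251. -367.   44.]
scale_round_key_top [436. 130.] 0.39 [ 717. -340.   44.]
scale [463. 287.] 0.97 [ 299. -398.    0.]
scale [450. 120.] 0.97 [ 758. -394.    0.]
scale [442. 209.] 0.95 [ 511. -357.    0.]
printer_bar_key_top [299. 180.] 0.65 [578.  26. 114.]
label_printer [307. 173.] 0.74 [618.   9.   0.]
label_printer [243. 255.] 0.33 [400. 183.   0.]
bell_plunger_top [175. 196.] 0.45 [551. 348.  71.]
bell [184. 201.] 0.59 [548. 344.   0.]
stapler [327. 253.] 0.95 [398. -39.   0.]
stamp [255. 222.] 0.48 [485. 153.   0.]
glue_jar [371. 211.] 0.73 [ 510. -162.    0.]
tape_roll [246. 256.] 0.64 [396. 177.   0.]
mug [244. 138.] 0.86 [722. 180.   0.]
carton [307. 109.] 0.69 [800.   4.   0.]
calculator [375. 126.] 0.65 [ 747. -184.    0.]
scene [1280. -120.  697.]
scale_round_key_top [197. 203.] 0.54 [ 468. -303.   44.]
scale_round_key_top [181. 165.] 0.54 [ 273. -362.   44.]
scale_round_key_top [168. 284.] 0.53 [ 734. -348.   44.]
scale [152. 307.] 0.9 [ 753. -390.    0.]
scale [179. 227.] 0.8 [ 508. -357.    0.]
scale [169. 182.] 0.76 [ 292. -407.    0.]
printer_bar_key_top [324. 195.] 0.54 [585.  23. 114.]
label_printer [319. 240.] 0.76 [625.   4.   0.]
bell_plunger_top [437. 184.] 0.55 [547. 344.  71.]
bell [431. 201.] 0.74 [535. 347.   0.]
stapler [292. 189.] 0.75 [406. -38.   0.]
stamp [360. 196.] 0.79 [475. 153.   0.]
glue_jar [255. 217.] 0.93 [ 507. -153.    0.]
glue_jar [326. 194.] 0.42 [446.  59.   0.]
tape_roll [362. 180.] 0.69 [405. 181.   0.]
mug [396. 264.] 0.9 [739. 167.   0.]
mug [320. 240.] 0.64 [628.   5.   0.]
mug [195. 202.] 0.41 [ 411. -321.    0.]
carton [336. 297.] 0.88 [802.   8.   0.]
calculator [249. 287.] 0.73 [ 739. -181.    0.]
```

View pics/top0.png

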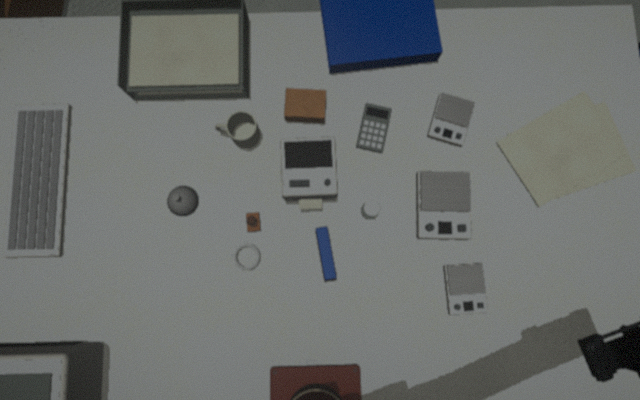

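View pics/scene0.png

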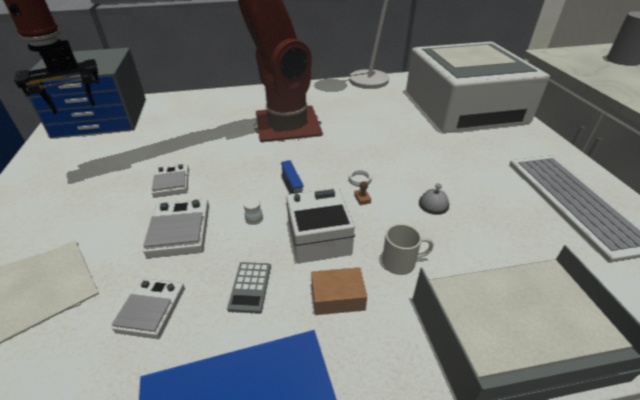

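The top view shows three scales on the right. The largest is the middle one, with its body at about (444,205) and its round key at about (433,228). The printer is in the centre at (309,168) and the bell on the left at (183,200). The scene view agrees. I'll move over the scale with the gripper shut and the tool squared to the world.

arm_command --translation '[[0,0,0],[0,0,0],[0,0,0],[2.2,-2.6,0],[2.2,-2.6,0],[2.2,-2.6,0],[2.2,-2.6,0],[2.2,-2.6,0],[2.2,-2.6,0],[2.2,-2.6,0]]' --rot '[[0,0,0.103],[0,0,0.103],[0,0,0.104],[0,0,0],[0,0,0],[0,0,0],[0,0,0],[0,0,0],[0,0,0],[0,0,0]]' --hand '[0,0,0,0,0,0,0,0,0,0]' --newtons 10

```text
t: 2.4
tcp_pos: [353.0, -435.9, 244.8]
eef_rot: [0.0, 1.0, -0.0, 0.0]
wrist_force: [0.7, -1.1, 0.7]
grip_width: 0.171
finger_force: 0.0
```

arm_command --translation '[[2.2,-2.6,0],[2.2,-2.6,0],[2.2,-2.6,0],[2.2,-2.6,0],[2.2,-2.6,0],[0,0,0],[0,0,0]]' --rot '[[0,0,0],[0,0,0],[0,0,0],[0,0,0],[0,0,0],[0,0,0],[0,0,0]]' --hand '[0,0,0,0,0,0,0]'

```text
t: 3.1
tcp_pos: [462.5, -306.6, 244.6]
eef_rot: [0.0, 1.0, 0.001, -0.0]
wrist_force: [-0.1, 0.1, 0.3]
grip_width: 0.004
finger_force: 0.0
```

```bash
cat >> h.py <<'E'
def look(name,H):
    o=r.get_obs(); p=r.get_image('wrist'); cv2.imwrite(f'pics/{name}.png',p['img'])
    print(o['t'],np.round(o['tcp_pos'],1),np.round(o['eef_rot'],4),o['grip_width'],np.round(o['wrist_force'],2),'cam',np.round(cam(p,o)[1]))
    for k,z in H.items():
        for m in r.mark_of(k,p)[:3]: print(k,np.round(m['point']),round(m['confidence'],2),np.round(ray(p,m['point'],z,o),1))
    return p,o
E
python3 - <<'E'
from h import *
look('w1',{'scale_round_key_top':44,'scale':0,'scale_square_key':44})
E
```

```text
3.1 [ 462.5 -306.6  244.6] [ 1.e-04  1.e+00  8.e-04 -1.e-04] 0.00436987991470831 [-0.07  0.11  0.26] cam [ 542. -307.  384.]
scale_round_key_top [323. 182.] 0.95 [ 457.9 -309.1   44. ]
scale [367. 116.] 0.65 [ 519.9 -356.5    0. ]Traceback (most recent call last):
  File "<stdin>", line 2, in <module>
  File "h.py", line 18, in look
    for m in r.mark_of(k,p)[:3]: print(k,np.round(m['point']),round(m['confidence'],2),np.round(ray(p,m['point'],z,o),1))
             ~~~~~~~~~^^^^^
ValueError: it knows: bell, bell_plunger_top, calculator, carton, glue_jar, label_printer, mug, printer_bar_key_top, scale, scale_round_key_top, stamp, stapler, tape_roll
```

View pics/w1.png

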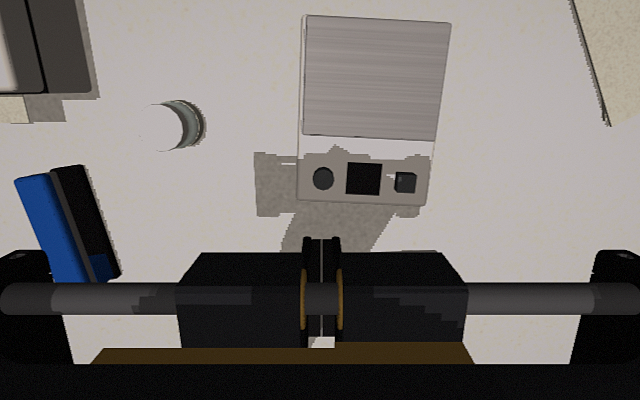

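The wrist picture shows the key top at (323,182), the display at (363,178) and the square key at (405,182). That puts the round key at (458,-309) with the scale's origin at (520,-356), an offset of (-62,+47), which fits the given geometry. I'll descend to about 15 mm above it.

arm_command --translation '[[-0.45,0.25,3],[0,0,4],[0,0,4],[0,0,3],[0,0,2.3],[0,0,0],[0,0,0]]' --rot '[[0,0,0],[0,0,0],[0,0,0],[0,0,0],[0,0,0],[0,0,0],[0,0,0]]' --hand '[0,0,0,0,0,0,0]'

```text
t: 3.95
tcp_pos: [457.4, -310.4, 82.1]
eef_rot: [-0.0, 1.0, -0.001, -0.0]
wrist_force: [1.4, -0.9, 0.6]
grip_width: 0.002
finger_force: 0.0
```

Run:
```python
from h import *
p,o=look('w2',{'scale_round_key_top':44,'scale':0})
t=np.array(o['tcp_pos']); t[2]-=22; print('tip px',proj(p,t,o),'at key h',proj(p,[t[0],t[1],44],o))
```

```text
3.95 [ 457.4 -310.4   82.1] [-0.e+00  1.e+00 -7.e-04 -1.e-04] 0.0019840312500663646 [ 1.41 -0.94  0.57] cam [ 536. -311.  221.]
scale_round_key_top [317. 245.] 0.56 [ 457.2 -308.2   44. ]
scale [390. 120.] 0.8 [ 521.6 -353.7    0. ]
tip px [321.01413993 257.24504359] at key h [320.99486772 244.26645823]
```

View pics/w2.png

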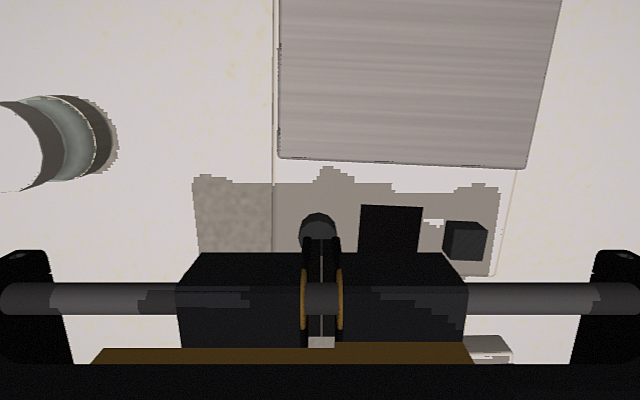

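The key is under the tip at about (317,240), with the tip axis at 321, so I'll shift 2 mm. The square key at (465,240) is well clear. Now I'll descend gently.

arm_command --translation '[[0,-0.2,0.6],[0,0,0.5],[0,0,0.2],[0,0,0.1],[0,0,0.1],[0,0,0.1],[0,0,0.1],[0,0,0.1]]' --rot '[[0,0,0],[0,0,0],[0,0,0],[0,0,0],[0,0,0],[0,0,0],[0,0,0],[0,0,0]]' --hand '[0,0,0,0,0,0,0,0]'

```text
t: 4.9
tcp_pos: [457.7, -307.6, 63.7]
eef_rot: [-0.0, 1.0, -0.0, 0.0]
wrist_force: [-1.8, 1.3, 2.7]
grip_width: 0.008
finger_force: 1.4
```

arm_command --translation '[[0,0,0.1],[0,0,0]]' --rot '[[0,0,0],[0,0,0]]' --hand '[0,0]'

```text
t: 5.1
tcp_pos: [457.7, -307.6, 62.5]
eef_rot: [-0.0, 1.0, -0.0, 0.0]
wrist_force: [-2.3, -0.0, 2.0]
grip_width: 0.009
finger_force: 1.3
```

arm_command --translation '[[0,0,0.1],[0,0,0.1],[0,0,0]]' --rot '[[0,0,0],[0,0,0],[0,0,0]]' --hand '[0,0,0]'

```text
t: 5.4
tcp_pos: [457.8, -307.6, 60.5]
eef_rot: [0.0, 1.0, -0.0, 0.0]
wrist_force: [-1.1, 0.6, 2.8]
grip_width: 0.003
finger_force: 1.3
```

arm_command --translation '[[0,0,0.1],[0,0,0]]' --rot '[[0,0,0],[0,0,0]]' --hand '[0,0]'

```text
t: 5.6
tcp_pos: [457.7, -307.6, 59.5]
eef_rot: [-0.0, 1.0, -0.0, 0.0]
wrist_force: [-0.7, 1.3, 3.1]
grip_width: 0.003
finger_force: 1.5
```

arm_command --translation '[[0,0,0.1],[0,0,0]]' --rot '[[0,0,0],[0,0,0]]' --hand '[0,0]'

```text
t: 5.8
tcp_pos: [457.8, -307.6, 58.7]
eef_rot: [0.0, 1.0, -0.0, 0.0]
wrist_force: [-2.4, 1.2, 5.2]
grip_width: 0.007
finger_force: 2.7
```

arm_command --translation '[[0,0,0.1],[0,0,0]]' --rot '[[0,0,0],[0,0,0]]' --hand '[0,0]'

```text
t: 6.0
tcp_pos: [457.8, -307.6, 57.9]
eef_rot: [0.0, 1.0, -0.0, 0.0]
wrist_force: [-2.5, 2.0, 8.4]
grip_width: 0.008
finger_force: 3.9
```

The force rose from 3 N while sliding to 8.4 N, so the round key has reached its stop. I'll retract and go over the printer.

arm_command --translation '[[0,0,-0.5],[0,0,-2.5],[0,0,-4],[0,0,-4.5],[0,0,-4.5],[0,0,-4.5],[0,-2,-3.5],[1,-4,0],[1,-4,0],[1,-4,0]]' --rot '[[0,0,0],[0,0,0],[0,0,0],[0,0,0],[0,0,0],[0,0,0],[0,0,0],[0,0,0],[0,0,0],[0,0,0]]' --hand '[0,0,0,0,0,0,0,0,0,0]'

```text
t: 7.0
tcp_pos: [487.9, -166.2, 297.8]
eef_rot: [0.0, 1.0, -0.0, 0.0]
wrist_force: [0.4, -0.4, 0.3]
grip_width: 0.009
finger_force: 0.0
```

arm_command --translation '[[1.3,-4,0],[1.3,-4,0],[1.3,-4,0],[1.3,-4,0],[1,-3.3,0],[0,0,0],[0,0,0]]' --rot '[[0,0,0],[0,0,0],[0,0,0],[0,0,0],[0,0,0],[0,0,0],[0,0,0]]' --hand '[0,0,0,0,0,0,0]'

```text
t: 7.7
tcp_pos: [549.7, 25.9, 297.2]
eef_rot: [0.0, 1.0, 0.001, -0.0]
wrist_force: [-0.9, -0.5, 0.5]
grip_width: 0.007
finger_force: 0.0
```

Run:
```python
from h import *
p,o=look('w3',{'printer_bar_key_top':114,'label_printer':0})
```

```text
7.7 [549.7  25.9 297.2] [ 0.e+00  1.e+00  8.e-04 -3.e-04] 0.006594012881411064 [-0.86 -0.52  0.48] cam [629.  26. 437.]
printer_bar_key_top [317. 158.] 0.63 [572.1  29.7 114. ]
printer_bar_key_top [617. 186.] 0.3 [ 545.5 -256.7  114. ]
label_printer [340. 101.] 0.76 [621.9   2.4   0. ]
```

View pics/w3.png

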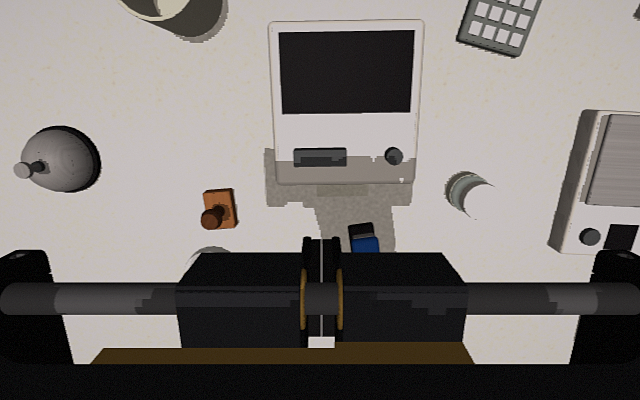

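The bar key is at (320,158) and the small key at (394,156). The bar's centre comes out at about (572,28,114), consistent with a printer origin near (622,2) with little turn. Descending now.

arm_command --translation '[[2.2,-0.15,2],[0,0,4],[0,0,4],[0,0,3],[0,0,1.9],[0,0,0],[0,0,0]]' --rot '[[0,0,0],[0,0,0],[0,0,0],[0,0,0],[0,0,0],[0,0,0],[0,0,0]]' --hand '[0,0,0,0,0,0,0]'

```text
t: 8.55
tcp_pos: [572.0, 26.0, 149.2]
eef_rot: [0.0, 1.0, -0.001, 0.0]
wrist_force: [0.5, 0.3, 0.1]
grip_width: 0.007
finger_force: 0.0
```

Run:
```python
from h import *
p,o=look('w4',{'printer_bar_key_top':114})
t=np.array(o['tcp_pos']); print('at key h',proj(p,[t[0],t[1],114],o))
```

```text
8.55 [572.   26.  149.2] [ 1.e-04  1.e+00 -8.e-04  1.e-04] 0.006828719757763354 [0.55 0.32 0.07] cam [651.  26. 289.]
printer_bar_key_top [316. 246.] 0.76 [572.2  28.7 114. ]
at key h [320.98647308 246.42588394]
```

View pics/w4.png

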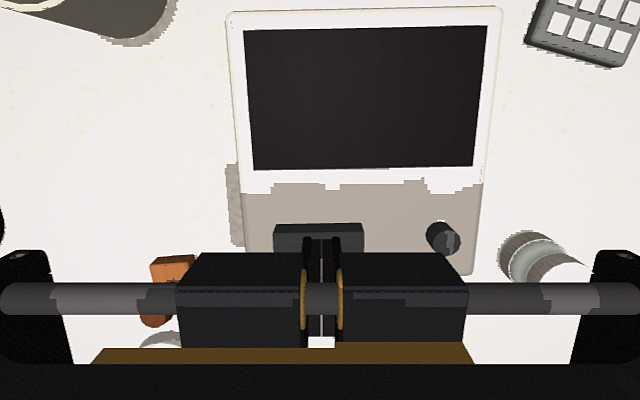

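The bar spans columns 273–363, centred on the tip at 321. It is aligned, so I'll press gently.

arm_command --translation '[[0,-0.1,0.5],[0,0,0.4],[0,0,0.2],[0,0,0.1],[0,0,0.1],[0,0,0.1],[0,0,0.1],[0,0,0.1],[0,0,0]]' --rot '[[0,0,0],[0,0,0],[0,0,0],[0,0,0],[0,0,0],[0,0,0],[0,0,0],[0,0,0],[0,0,0]]' --hand '[0,0,0,0,0,0,0,0,0]'

```text
t: 9.55
tcp_pos: [571.8, 27.9, 132.5]
eef_rot: [-0.0, 1.0, -0.0, -0.0]
wrist_force: [-2.2, -0.4, 3.4]
grip_width: 0.007
finger_force: 1.3
```

arm_command --translation '[[0,0,0.1],[0,0,0.1],[0,0,0]]' --rot '[[0,0,0],[0,0,0],[0,0,0]]' --hand '[0,0,0]'

```text
t: 9.85
tcp_pos: [571.9, 27.9, 130.5]
eef_rot: [-0.0, 1.0, -0.0, 0.0]
wrist_force: [-1.6, -0.4, 2.4]
grip_width: 0.003
finger_force: 1.3
```

arm_command --translation '[[0,0,0.1],[0,0,0]]' --rot '[[0,0,0],[0,0,0]]' --hand '[0,0]'

```text
t: 10.05
tcp_pos: [571.9, 27.9, 129.5]
eef_rot: [-0.0, 1.0, -0.0, 0.0]
wrist_force: [-0.9, 0.2, 3.0]
grip_width: 0.003
finger_force: 1.5
```

arm_command --translation '[[0,0,0.1],[0,0,0]]' --rot '[[0,0,0],[0,0,0]]' --hand '[0,0]'

```text
t: 10.25
tcp_pos: [571.9, 27.9, 128.7]
eef_rot: [-0.0, 1.0, -0.0, 0.0]
wrist_force: [-2.6, 0.7, 5.8]
grip_width: 0.007
finger_force: 2.6
```

arm_command --translation '[[0,0,0.1],[0,0,0]]' --rot '[[0,0,0],[0,0,0]]' --hand '[0,0]'

```text
t: 10.45
tcp_pos: [571.9, 27.9, 127.9]
eef_rot: [0.0, 1.0, -0.0, 0.0]
wrist_force: [-2.8, -0.0, 7.0]
grip_width: 0.008
finger_force: 3.7
```

The bar key is at its stop too (7 N). On to the bell.

arm_command --translation '[[0,0,-0.5],[0,0,-2.5],[0,0,-4],[0,0,-4],[0,-2,-3],[-0.3,-4,0],[-0.3,-4,0],[-0.3,-4,0],[-0.3,-4,0],[-0.3,-4,0]]' --rot '[[0,0,0],[0,0,0],[0,0,0],[0,0,0],[0,0,0],[0,0,0],[0,0,0],[0,0,0],[0,0,0],[0,0,0]]' --hand '[0,0,0,0,0,0,0,0,0,0]'

```text
t: 11.45
tcp_pos: [556.6, 249.3, 267.5]
eef_rot: [-0.0, 1.0, -0.0, 0.0]
wrist_force: [1.1, 0.3, -0.4]
grip_width: 0.005
finger_force: 0.0
```

arm_command --translation '[[-0.7,-4,0],[-0.7,-4,0],[-0.6,-1.8,0],[0,0,0],[0,0,0]]' --rot '[[0,0,0],[0,0,0],[0,0,0],[0,0,0],[0,0,0]]' --hand '[0,0,0,0,0]'

```text
t: 11.95
tcp_pos: [536.9, 345.7, 267.2]
eef_rot: [0.0, 1.0, 0.0, -0.0]
wrist_force: [-0.1, -0.7, -0.1]
grip_width: 0.005
finger_force: 0.0
```

Run:
```python
from h import *
p,o=look('w5',{'bell_plunger_top':71,'bell':0})
```

```text
11.95 [536.9 345.7 267.2] [ 2.e-04  1.e+00  2.e-04 -1.e-04] 0.004649501012809108 [-0.06 -0.65 -0.12] cam [616. 346. 407.]
bell_plunger_top [323. 163.] 0.53 [552.6 343.5  71. ]
bell [321. 155.] 0.97 [548.2 345.5   0. ]
```

View pics/w5.png

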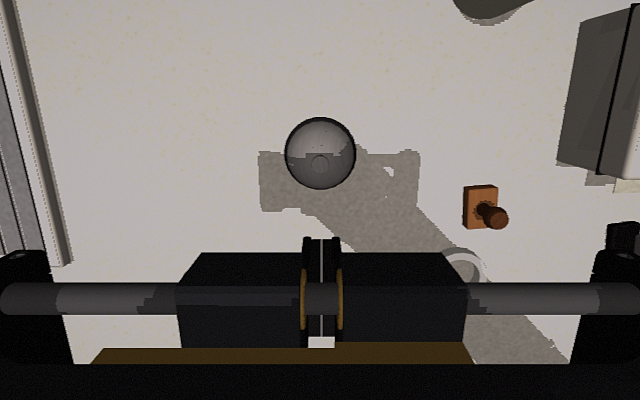

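The plunger shows at (320,164), which gives about (551,345,71) and agrees with the bell's origin at (548,345). Descending to about 14 mm above it.

arm_command --translation '[[1.4,0.05,3],[0,0,4],[0,0,4],[0,0,3],[0,0,2],[0,0,0],[0,0,0]]' --rot '[[0,0,0],[0,0,0],[0,0,0],[0,0,0],[0,0,0],[0,0,0],[0,0,0]]' --hand '[0,0,0,0,0,0,0]'

```text
t: 12.8
tcp_pos: [551.5, 344.6, 108.2]
eef_rot: [0.0, 1.0, -0.001, 0.0]
wrist_force: [0.1, 0.4, 0.5]
grip_width: 0.006
finger_force: 0.0
```

Run:
```python
from h import *
p,o=look('w6',{'bell_plunger_top':71,'bell':0})
t=np.array(o['tcp_pos']); print('at key h',proj(p,[t[0],t[1],71],o))
```

```text
12.8 [551.5 344.6 108.2] [ 0.e+00  1.e+00 -8.e-04  1.e-04] 0.006181775970486941 [0.12 0.37 0.47] cam [631. 344. 248.]
bell_plunger_top [316. 248.] 0.8 [549.7 347.3  71. ]
bell [317. 206.] 0.63 [551.4 347.3   0. ]
at key h [320.99490793 244.92937266]
```

View pics/w6.png

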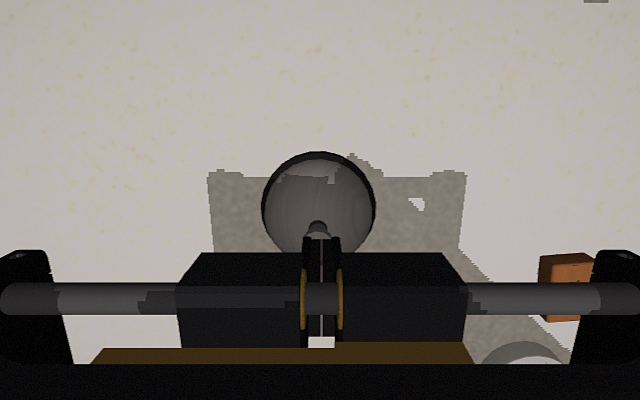

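The tip is over the plunger (about (318,240) against 321). I'll press with feedback.

arm_command --translation '[[0,-0.15,0.6],[0,0,0.5],[0,0,0.2],[0,0,0.2],[0,0,0.2],[0,0,0.2],[0,0,0]]' --rot '[[0,0,0],[0,0,0],[0,0,0],[0,0,0],[0,0,0],[0,0,0],[0,0,0]]' --hand '[0,0,0,0,0,0,0]'

```text
t: 13.65
tcp_pos: [550.8, 346.9, 88.6]
eef_rot: [0.0, 1.0, -0.0, -0.0]
wrist_force: [-2.7, -0.6, 4.3]
grip_width: 0.005
finger_force: 2.1
```

arm_command --translation '[[0,0,0.2],[0,0,0.2],[0,0,0]]' --rot '[[0,0,0],[0,0,0],[0,0,0]]' --hand '[0,0,0]'

```text
t: 13.95
tcp_pos: [550.9, 347.0, 84.7]
eef_rot: [-0.0, 1.0, -0.0, 0.0]
wrist_force: [-1.7, -1.4, 6.4]
grip_width: 0.009
finger_force: 3.2
```

6.4 N means roughly 8 mm of travel, so the bell rang. Retracting and checking.

arm_command --translation '[[0,0,-0.5],[0,0,-1],[0,0,-2.5],[0,0,-4],[0,0,-4],[0,0,-4],[0,0,-1],[0,0,0],[0,0,0],[0,0,0]]' --rot '[[0,0,0],[0,0,0],[0,0,0],[0,0,0],[0,0,0],[0,0,0],[0,0,0],[0,0,0],[0,0,0],[0,0,0]]' --hand '[0,0,0,0,0,0,0,0,0,0]'

```text
t: 14.95
tcp_pos: [550.3, 346.3, 252.6]
eef_rot: [0.001, 1.0, -0.0, -0.001]
wrist_force: [0.9, 0.3, -0.6]
grip_width: 0.006
finger_force: 0.0
```

Run:
```python
from h import *
look('w7',{'bell_plunger_top':71,'bell':0})
a=cv2.imread('pics/scene0.png'); p=r.get_image('scene'); b=p['img']
f=lambda i:cv2.resize(i[170:270,130:380],(750,300),interpolation=cv2.INTER_CUBIC)
cv2.imwrite('pics/cmp.png',np.vstack([f(a),f(b)]))
```

```text
14.95 [550.3 346.3 252.6] [ 8.0e-04  1.0e+00 -1.0e-04 -1.2e-03] 0.005994862517470744 [ 0.87  0.28 -0.61] cam [630. 346. 392.]
bell_plunger_top [321. 181.] 0.54 [551.3 345.7  71. ]
bell [323. 167.] 0.97 [550.3 343.2   0. ]
```

View pics/cmp.png

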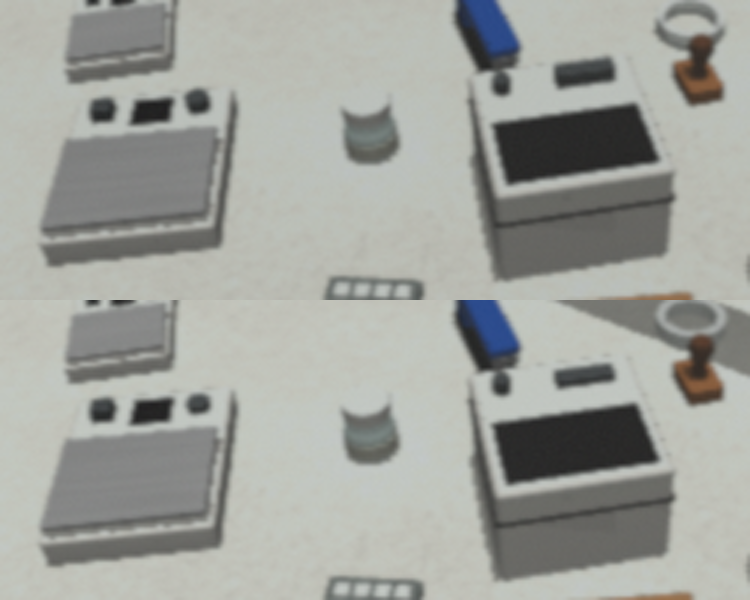

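In the comparison (before on top, after below), the round key at (198,403) and the bar at (585,375) sit lower. The other two keys and the bystanders in view are unchanged, and the wrist check puts the bell where it was.

```bash
python3 -c "
from rig import r
print(r.job_done())"
```

```text
the job is handed in; nothing more can be done
None
```

I handed the job in with the scale's round key and the printer's bar key pressed down to their stops and the bell then tapped about 8 mm; the hand-in returned no verdict, and in the last pictures both keys were down and the bell was in its place.

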